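# Seat the index plate on its fixture

## Task

The round index plate stands raised on the spindle of the bench fixture with its rim notch away from the fixture's locating pin. With the fingertips, push one of its upright pegs round until the notch is over the pin, then press gently down on the central boss until the plate is fully home and flat on the fixture, and move clear. Do not pinch the plate or lift it, and leave the other things on the bench where they are.

Things in the scene. Friction and masses are not known exactly. Their poses are not given: they have to be found in the camera images.
- fixture: the fixed bench fixture: grey cast base 170 x 150 mm (x by y) and 16 mm thick, with a round seat of 136 mm diameter whose flat top is 40 mm above the bench, and a steel spindle of 20 mm diameter upright in its middle. Origin: on the spindle axis at bench height; z up; its -x axis points to the locating pin. It stands with -x roughly towards the robot
- pin_tip (a point): tip of the fixture's upright locating pin, 62 mm from the spindle axis on the fixture's -x side, over a small square lug on the rim of the seat. Pin 10 mm in diameter, standing 10 mm above the seat, its upper 4 mm tapered; it shows half beyond the plate's rim
- index_plate: the loose round steel plate (0.3 kg), 124 mm in diameter, 10 mm thick, on the spindle by a blind bore; it turns either way with slight friction and stays where it is left. Origin: centre of its underside; z up; its -x axis points to the notch. Underside 52 mm above the bench while raised (2 mm over the pin), 40 mm when home; it sinks home only with notch over pin, within 3 degrees
- notch (a point): middle of the notch's mouth on the rim at the plate's underside, 62 mm from the axis. The notch is the only break in the rim: 16 mm wide there, 8 mm deep towards the axis. It must come over the pin
- boss_top (a point): centre of the flat top of the round dark steel boss in the middle of the plate, 34 mm in diameter, 30 mm above the plate's top face: the place to press. 92 mm above the bench while raised, 80 mm when home
- peg_a (a point): centre of the top of one of two equal upright dark steel pegs for turning the plate, 10 mm in diameter, standing 26 mm above the plate's top face, 46 mm from the axis on the plate's +y side (seen from above, a quarter turn clockwise from the notch)
- peg_b (a point): centre of the top of the other turning peg, same size, opposite, on the plate's -y side
- jar: bystander: jar of 43 mm diameter, 66 mm high; origin under its middle
- tape_roll: bystander: small dark roll of tape, 53 x 51 x 19 mm, lying flat; origin under its middle
- spool: bystander: thread spool of 34 mm diameter, 48 mm high; origin under its middle
- pliers: bystander: pliers lying flat, 60 x 187 x 14 mm; origin under their middle
- mug_1: bystander: white mug, 82 mm wide, 91 mm high; origin under its middle
- collar (a joint): black friction collar, 74 mm in diameter, under the plate on the spindle: it holds the plate up, gives way downward under a push of about 6 N on the boss, and stays down. 0 raised, 0.012 m with the plate home
Not all that is in view belongs to the job. Leave any blue or pink look-alike of the index_plate alone.

How it is judged (in metres and radians):
At the end, for the whole second after the job is handed in: The plate is home: its underside within 2 mm of the fixture's seat, flat within 0.03 rad, the notch's mouth within 6 mm of the pin in plan, at rest (z of index_plate in the frame of fixture below 0.042 m and horizontal distance between notch and pin_tip below 0.006 m and angle between index_plate's own z axis and vertical below 0.03 rad and linear speed of index_plate below 0.02 m/s); the robot touches nothing.
It fails at once if the plate is lifted more than 6 mm above its raised place (z of index_plate in the frame of fixture above 0.058 m).
It fails at once if the fingers press or squeeze the plate with more than 35 N (contact force between the fingers and index_plate above 35 N).
It fails at once if a bystander is moved more than 20 mm (distance of any of jar, tape_roll, spool, pliers, mug_1 from where it was at the start of the episode above 0.02 m).
It also fails if it takes over 54 s, if anything falls off the work surface, if the arm or the gripper's body presses on something with over 40 N, if the wrist force passes 120 N, or if a joint passes its speed limit or range.

## Robot

A 6-joint arm with a two-finger parallel gripper is mounted at the origin on the work surface; the furniture and walls round the work are solid. World frame = base frame: x ahead of the robot, y to its left, z up, the work surface at z = 0. Lengths are in m, angles in degrees, forces in N, time in s.
With the tool pointing down it reaches from about 0.35 to 0.85 m from the base axis. Payload 8.1 kg.
Tool frame: the origin (TCP) lies at the very end of the fingers, on their centre line; the grasp point (between the pads) lies 19 mm behind it; x points along the fingers, y is the direction in which the jaws open and shut, and the axes are right-handed (so a half turn about x gives the same grasp; the last joint's range is limited). The gripper opens to 85 mm and grips with 20 to 120 N. Pads are 22 mm wide; open, the fingers measure 114 mm over their backs; the gripper's body (76 mm by 85 mm) begins 54 mm behind the grasp point. The pads swing forward as they close: fully open they stand 13 mm farther back than shut.
Start: joints at [-4.893, 7.471, 85.268, -0, 87.261, -4.893], TCP at [0.6, 0, 0.231] pointing down, gripper open.
Joint ranges: [-169.43, 169.43], [-51.17, 129.36], [1.28, 143.12], [-76.62, 256.62], [0, 156.53], [-152.29, 152.29]. Speed limits (degrees/s): [136.94, 136.94, 159.86, 180, 180, 180].

## Interface

Orientations are given as a 3x3 rotation matrix whose columns are the frame's x, y, z axes.
In Python, from cell import * gives the robot as it stands.
- The arm moves only by the tool apply_moves, never from a script. Its argument "motion" is a list of rows, each an object of numbers: "tx", "ty", "tz": the shift along the tool's x, y, z in cm; "turn": the turn about the tool's x in rad; "fingers": the gripper's target within -1 to 1 (shut at 1, half-way at 0, fully open at -1). In form: [{"tx": .., "ty": .., "tz": .., "turn": .., "fingers": ..}, ...]. A call has 1 to 12 rows; each row is the pose to reach, as a shift and turn from the pose measured when the call began, along the tool's axes at that moment; what a row does not reach only later rows make up. A row lasts 1/10 s, in which the tool goes at most 50 mm and 8.59 degrees, less where a joint would pass 70% of its speed; a pose out of reach is approached as far as the arm can. A call with a gripper value outside its range is refused whole. The fingers move at their own pace and stop on an object; "newtons" is the grip in N (left out, the last holds). Time passes only in rows, so rows that repeat a pose let the fingers close. It gives the time, the measured TCP pose, the force and the opening at its end, in the units of the state.
- state(): the state, without advancing time (a new reading comes with each control period).
- get_image(name): name is "scene" or "side" or "wrist"; returns a dict with "frame" (420x560x3 uint8, blue, green, red), "intrinsics" (3x3 intrinsics, pixels), "k1" (the pictures are not rectified: a ray, as slopes to the right and down, at radius r is drawn at 1 + k1 r^2 times it, then the intrinsics apply), "cam_to_world" (4x4, takes a point from camera to world coordinates). Camera axes: x right, y down, z forward; pixel columns grow to the right and rows downward; lengths in m; the calibration is good to about 2 mm. A picture is of the moment at which its call begins. There is no depth.
- job_done(): hands the job in, once; it reports no verdict.
The state is a dict: "time_s": time; "joint_positions": joint angles; "joint_velocities": joint speeds; "joint_torque": joint torques, N m; "ee_pos": TCP position; "tcp_rot": TCP orientation; "ft_force": force on the tool from outside, world axes, zero at the start; "wrist_torque": the same for the moment, N m; "grip_width": opening from 0.0 (shut) to 1.0 (fully open).
Only numpy, scipy, OpenCV 4.12 (cv2) and the standard library are available. Lean on these libraries where they do the work, as an engineer would, in place of code of your own. Each camera call takes 0.05 s, during which the arm holds its last target.

## Working session

There is one attempt and no reset: what is moved stays moved. The work goes in short steps, Python scripts to look and compute and a tool call to move; the robot and the scene stay as the last step left them, time stands still between calls to the robot, and variables do not carry over. Pictures are saved under pics/ and viewed, and the job is handed in when it is done.

Besides the shell and the picture viewer there is one more tool, called after "Call:" as a command line: name --argument value ..., lists and objects as JSON in quotes. apply_moves: Moves the arm, as the interface text tells. Its arguments: {"type":"object","properties":{"motion":{"type":"array"},"newtons":{"type":"number"}},"required":["motion"]}

```bash
mkdir -p pics; cat > h.py <<'E'
from cell import *
import numpy as np, cv2
def snap(n,f):
    d=get_image(n); cv2.imwrite('pics/'+f,d['frame']); 
    import pickle; pickle.dump(d,open('pics/'+f+'.pkl','wb')); return d
def load(f):
    import pickle; return pickle.load(open('pics/'+f+'.pkl','rb'))
def ray(d,u,v):
    K=np.array(d['intrinsics']);k=d['k1']
    p=cv2.undistortPoints(np.array([[[u,v]]],float),K,np.array([k,0,0,0,0.]))[0,0]
    T=np.array(d['cam_to_world']); return T[:3,3],T[:3,:3]@np.array([p[0],p[1],1])
def onz(d,u,v,z):
    o,r=ray(d,u,v); return o+r*(z-o[2])/r[2]
def proj(d,P):
    T=np.array(d['cam_to_world']);K=np.array(d['intrinsics']);c=T[:3,:3].T@(np.array(P)-T[:3,3])
    x=c[:2]/c[2]; x=x*(1+d['k1']*(x@x)); return K[:2,:2]@x+K[:2,2]
E
python3 - <<'E'
from h import *
for n in ['scene','side','wrist']:
    d=snap(n,n+'0.png'); print(n,d['k1'],np.round(d['cam_to_world'],3).tolist())
s=state(); print({k:np.round(v,3).tolist() for k,v in s.items()})
E
```

```text
scene 0.011509936495357736 [[0.641, -0.376, 0.669, -0.198], [-0.767, -0.295, 0.569, -0.545], [-0.017, -0.879, -0.477, 0.592], [0.0, 0.0, 0.0, 1.0]]
side 0.06059498113037352 [[-0.913, -0.202, 0.356, 0.06], [-0.408, 0.396, -0.822, 1.103], [0.025, -0.896, -0.444, 0.665], [0.0, 0.0, 0.0, 1.0]]
wrist -0.05307413392170962 [[1.0, 0.001, -0.001, 0.6], [0.001, -0.952, -0.307, 0.079], [-0.002, 0.307, -0.952, 0.373], [0.0, 0.0, 0.0, 1.0]]
{'time_s': 0.15, 'joint_positions': [-4.892, 7.507, 85.315, -0.001, 87.26, -4.894], 'joint_velocities': [-0.077, -0.206, -0.153, -0.143, 0.012, 0.02], 'joint_torque': [0.001, -57.006, -50.116, -0.0, 0.01, -0.0], 'ee_pos': [0.6, 0.0, 0.23], 'tcp_rot': [[-0.001, 1.0, 0.0], [0.0, 0.0, -1.0], [-1.0, -0.001, -0.0]], 'ft_force': [-0.742, 0.231, 0.097], 'wrist_torque': [0.001, 0.01, 0.036], 'grip_width': 1.004}
```

```bash
ls pics
```

```text
scene0.png
scene0.png.pkl
side0.png
side0.png.pkl
wrist0.png
wrist0.png.pkl
```

View pics/scene0.png

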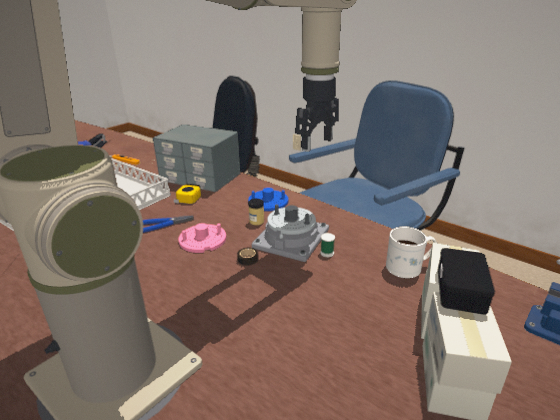

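View pics/side0.png

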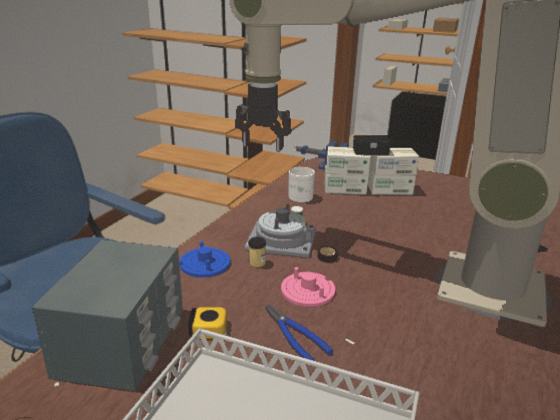

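View pics/wrist0.png

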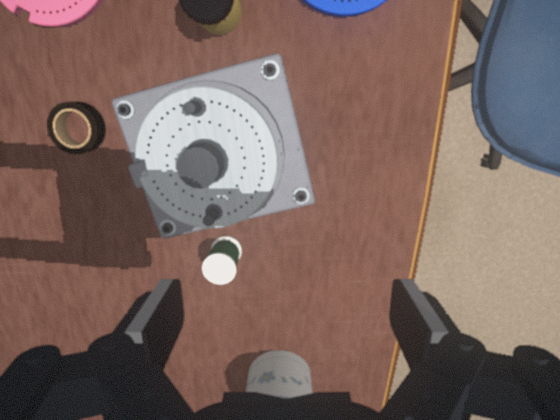

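```bash
python3 - <<'E'
from h import *
d=load('wrist0.png'); c=d['frame'][45:250,95:325]; c=cv2.resize(c,None,fx=2.9,fy=2.9,interpolation=cv2.INTER_CUBIC)
c=cv2.convertScaleAbs(c,alpha=1.3,beta=15)
cv2.imwrite('pics/w0c.png',c)
d=load('scene0.png'); c=d['frame'][185:270,220:350]; cv2.imwrite('pics/s0c.png',cv2.resize(c,None,fx=6,fy=6,interpolation=cv2.INTER_CUBIC))
E
```

```text
(no output)
```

View pics/w0c.png

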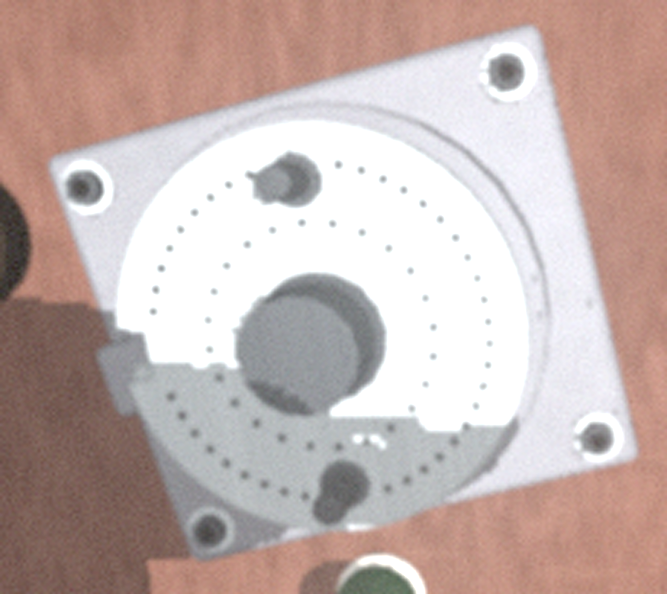

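View pics/s0c.png

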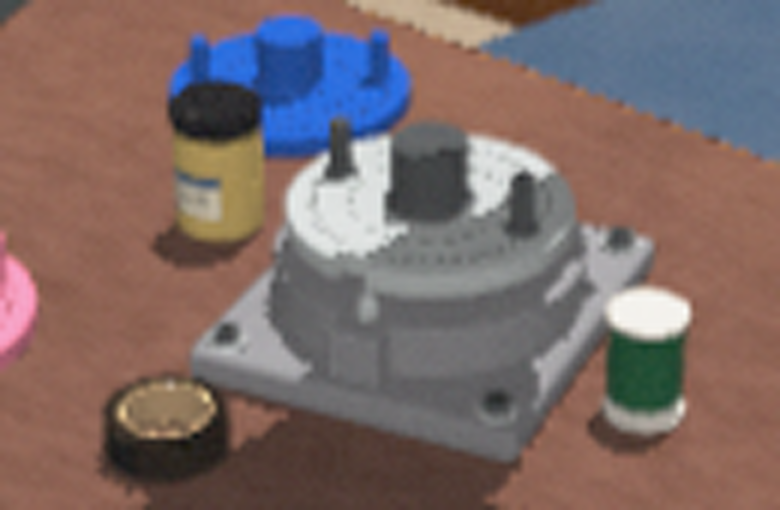

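```bash
python3 - <<'E'
from h import *
d=load('wrist0.png'); s=load('scene0.png')
f=lambda x,y:(x/2.9+95,y/2.9+45)
g=lambda x,y:(x/6+220,y/6+185)
P={}
for n,p,z in [('bosstop',(298,358),.092),('bossbase',(318,340),.062),('pegtop1',(270,183),.088),('pegbase1',(295,180),.062),('pegtop2',(329,507),.088),('pegbase2',(345,482),.062),('pin',(145,370),.050),('notchA',(117,330),.062),('notchB',(131,380),.062),('notchin',(150,362),.062),
  ('c1',(52,160),.016),('c2',(537,28),.016),('c3',(636,458),.016),('c4',(200,558),.016)]:
    P[n]=onz(d,*f(*p),z); print(n,np.round(P[n],4), np.round(proj(s,P[n])*6-np.array([220,185])*6))
print('fix centre',(P['c1']+P['c2']+P['c3']+P['c4'])/4)
e=(P['c2']-P['c1']+P['c3']-P['c4']);print('fix yaw',np.degrees(np.arctan2(e[1],e[0])))
for a,b in [('pegtop1','pegtop2'),('pegbase1','pegbase2')]:
    v=P[a]-P[b]; print(np.linalg.norm(v),np.degrees(np.arctan2(v[1],v[0]))-90,(P[a]+P[b])/2)
for n,p in [('boss',(430,140)),('pega',(340,122)),('pegb',(522,178))]:
    print(n,onz(s,*g(*p),.092 if n=='boss' else .088))
# spool/jar/others
for n,p,z in [('spool',(220,268),.048),('jar',(208,8),.066)]: print(n,onz(d,*p,z))
E
```

```text
bosstop [0.5292 0.0241 0.092 ] [428. 135.]
bossbase [0.5281 0.0237 0.062 ] [427. 197.]
pegtop1 [0.524  0.0701 0.088 ] [337. 116.]
pegbase1 [0.5244 0.0701 0.062 ] [338. 168.]
pegtop2 [ 0.534  -0.0202  0.088 ] [519. 170.]
pegbase2 [ 0.5336 -0.021   0.062 ] [519. 225.]
pin [0.4697 0.0122 0.05  ] [362. 287.]
notchA [0.4674 0.0269 0.062 ] [330. 253.]
notchB [0.4699 0.0116 0.062 ] [363. 262.]
notchin [0.4764 0.0171 0.062 ] [362. 251.]
c1 [0.4326 0.076  0.016 ] [190. 342.]
c2 [0.5933 0.1152 0.016 ] [360. 168.]
c3 [ 0.6279 -0.0267  0.016 ] [651. 234.]
c4 [ 0.4683 -0.0653  0.016 ] [510. 424.]
fix centre [0.53052713 0.02479396 0.016     ]
fix yaw 13.659686983352346
0.09089918204898756 6.316450213584503 [0.5290233  0.02492406 0.088     ]
0.09155019504979431 5.754952178266606 [0.52903331 0.02451837 0.062     ]
boss [0.52593354 0.02047325 0.092     ]
pega [0.52059563 0.06544955 0.088     ]
pegb [ 0.52930304 -0.02499297  0.088     ]
spool [ 0.53300516 -0.08504944  0.048     ]
jar [0.53883394 0.14424655 0.066     ]
```

Call:
apply_moves --motion '[{"tx": 0, "ty": -1.9, "tz": -3.5, "turn": 0, "fingers": 1}, {"tx": 0, "ty": -3.6, "tz": -7, "turn": 0, "fingers": 1}, {"tx": 4, "ty": -3.6, "tz": -7, "turn": 0, "fingers": 1}, {"tx": 8, "ty": -3.6, "tz": -7, "turn": 0, "fingers": 1}, {"tx": 11, "ty": -3.6, "tz": -7, "turn": 0, "fingers": 1}, {"tx": 12, "ty": -3.6, "tz": -7, "turn": 0, "fingers": 1}, {"tx": 12, "ty": -3.6, "tz": -7, "turn": 0, "fingers": 1}, {"tx": 12, "ty": -3.6, "tz": -7, "turn": 0, "fingers": 1}]' --newtons 20

```text
time_s: 0.95
ee_pos: [0.5644, 0.07, 0.1121]
tcp_rot: [[0.0, 1.0, -0.0], [0.0, -0.0, -1.0], [-1.0, 0.0, -0.0]]
ft_force: [1.0, -0.8, 0.4]
grip_width: -0.0
```

```bash
python3 - <<'E'
from h import *
d=snap('wrist','w1.png'); s=state(); print(s['ee_pos'],s['grip_width'],s['time_s'],s['ft_force'])
c=snap('side','sd1.png')['frame'][80:280,220:360]
cv2.imwrite('pics/sd1c.png',cv2.resize(c,None,fx=3,fy=3,interpolation=cv2.INTER_CUBIC))
E
```

```text
[0.56496027 0.07001043 0.11283243] 0.0003536474110331471 1.0 [ 0.21955438  0.19081677 -0.0685841 ]
```

View pics/w1.png

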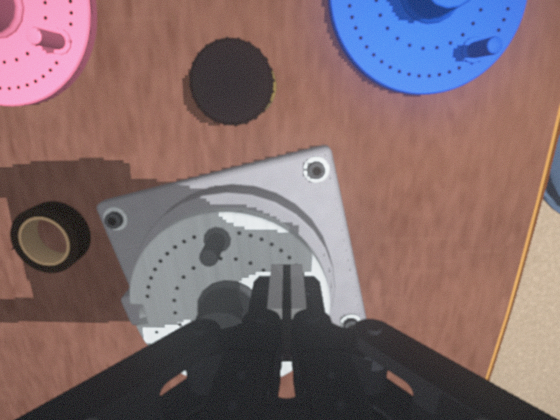

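View pics/sd1c.png

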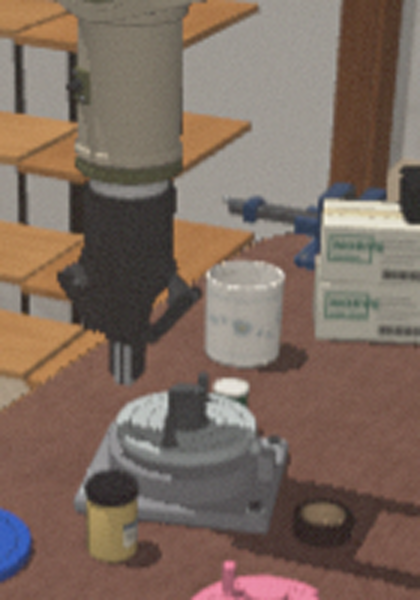

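```bash
python3 - <<'E'
from h import *
d=load('w1.png'); print(onz(d,210,255,.088),onz(d,217,240,.062),onz(d,287,275,.113),proj(d,[.565,.07,.113]))
E
```

```text
[0.52565724 0.07202373 0.088     ] [0.52435696 0.06952823 0.062     ] [0.56458646 0.07400391 0.113     ] [287.9236609  283.10852946]
```

Call:
apply_moves --motion '[{"tx": 1.5, "ty": 0, "tz": 0, "turn": 0, "fingers": 1}, {"tx": 3, "ty": 0, "tz": 0, "turn": 0, "fingers": 1}, {"tx": 4, "ty": 0, "tz": 0, "turn": 0, "fingers": 1}, {"tx": 4.4, "ty": 0, "tz": 0, "turn": 0, "fingers": 1}, {"tx": 4.4, "ty": -0.5, "tz": 0, "turn": 0, "fingers": 1}, {"tx": 4.4, "ty": -1, "tz": 0, "turn": 0, "fingers": 1}, {"tx": 4.4, "ty": -1.4, "tz": 0, "turn": 0, "fingers": 1}, {"tx": 4.4, "ty": -1.7, "tz": 0, "turn": 0, "fingers": 1}, {"tx": 4.4, "ty": -1.9, "tz": 0, "turn": 0, "fingers": 1}, {"tx": 4.4, "ty": -1.9, "tz": 0, "turn": 0, "fingers": 1}]'

```text
time_s: 2.05
ee_pos: [0.5461, 0.0701, 0.0693]
tcp_rot: [[0.003, 1.0, -0.0], [0.0, -0.0, -1.0], [-1.0, 0.003, -0.0]]
ft_force: [0.6, 1.1, -0.1]
grip_width: 0.005
```

```bash
python3 - <<'E'
from h import *
d=snap('wrist','w2.png'); s=state(); print(s['ee_pos'],s['time_s'],s['ft_force'])
c=d['frame'][150:420,80:380]
cv2.imwrite('pics/w2c.png',cv2.resize(c,None,fx=2.2,fy=2.2,interpolation=cv2.INTER_CUBIC))
E
```

```text
[0.54629959 0.07005348 0.06925798] 2.1 [-0.15350031 -0.62300898 -0.18870346]
```

View pics/w2c.png

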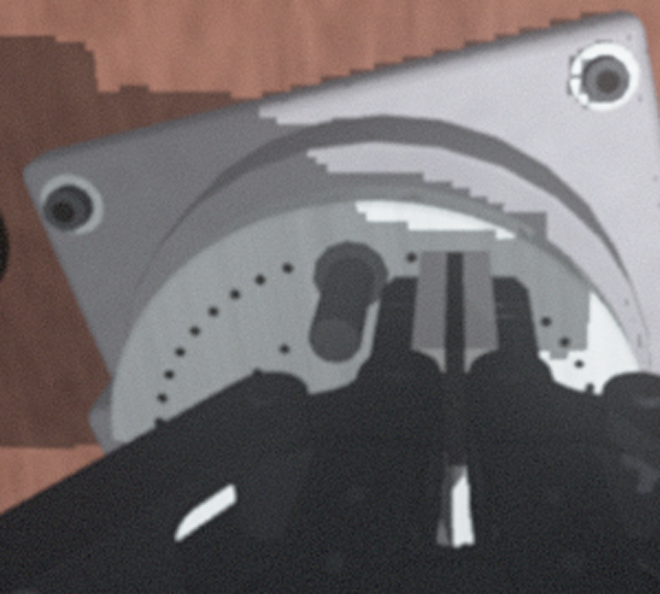

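Call:
apply_moves --motion '[{"tx": 0, "ty": -0.2, "tz": 0, "turn": 0, "fingers": 1}, {"tx": 0, "ty": -0.4, "tz": 0, "turn": 0, "fingers": 1}, {"tx": 0, "ty": -0.5, "tz": 0, "turn": 0, "fingers": 1}, {"tx": 0, "ty": -0.5, "tz": 0, "turn": 0, "fingers": 1}]'

```text
time_s: 2.5
ee_pos: [0.5414, 0.07, 0.0693]
tcp_rot: [[0.003, 1.0, -0.0], [0.0, -0.0, -1.0], [-1.0, 0.003, -0.0]]
ft_force: [0.4, 0.9, 0.3]
grip_width: -0.005
```

```bash
python3 - <<'E'
from h import *
d=snap('wrist','w3.png'); s=state(); print(s['ee_pos'],s['time_s'],s['ft_force'])
c=d['frame'][150:420,80:380]
cv2.imwrite('pics/w3c.png',cv2.resize(c,None,fx=2.2,fy=2.2,interpolation=cv2.INTER_CUBIC))
d=snap('scene','s3.png');c=d['frame'][185:270,220:350]; cv2.imwrite('pics/s3c.png',cv2.resize(c,None,fx=6,fy=6,interpolation=cv2.INTER_CUBIC))
E
```

```text
[0.54135096 0.07005328 0.06932721] 2.55 [ 0.30255533 -0.61186393  0.90768191]
```

View pics/w3c.png

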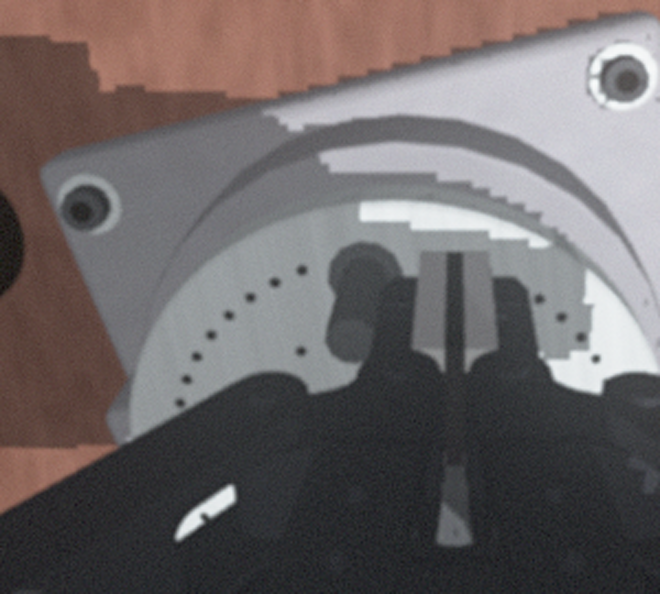

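View pics/s3c.png

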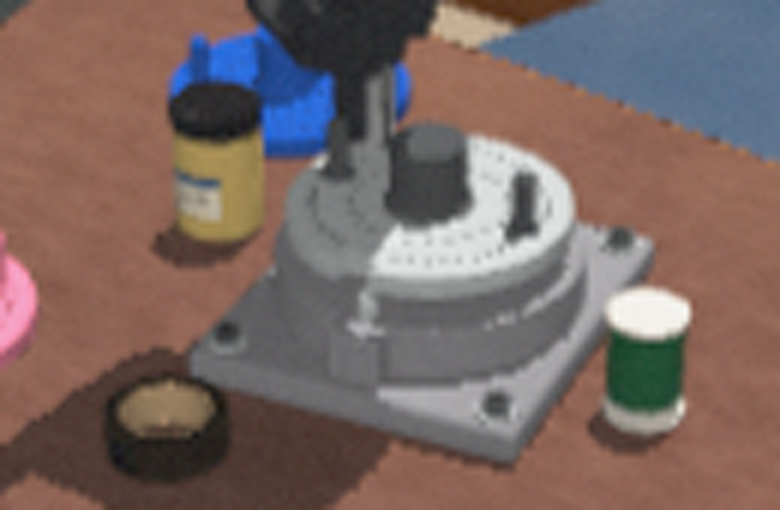

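Call:
apply_moves --motion '[{"tx": 0, "ty": -0.1, "tz": 0, "turn": 0, "fingers": 1}, {"tx": 0, "ty": -0.2, "tz": 0, "turn": 0, "fingers": 1}, {"tx": 0, "ty": -0.3, "tz": 0, "turn": 0, "fingers": 1}, {"tx": 0, "ty": -0.4, "tz": 0, "turn": 0, "fingers": 1}, {"tx": 0, "ty": -0.4, "tz": 0, "turn": 0, "fingers": 1}]'

```text
time_s: 3.1
ee_pos: [0.5373, 0.07, 0.0693]
tcp_rot: [[0.003, 1.0, -0.0], [0.0, -0.0, -1.0], [-1.0, 0.003, -0.0]]
ft_force: [1.5, -1.1, 0.2]
grip_width: 0.002
```

```bash
python3 - <<'E'
from h import *
d=snap('wrist','w4.png'); s=state(); print(s['ee_pos'],s['time_s'],s['ft_force'])
c=d['frame'][150:420,80:380]
cv2.imwrite('pics/w4c.png',cv2.resize(c,None,fx=2.2,fy=2.2,interpolation=cv2.INTER_CUBIC))
d=snap('scene','s4.png');c=d['frame'][185:270,220:350]; cv2.imwrite('pics/s4c.png',cv2.resize(c,None,fx=6,fy=6,interpolation=cv2.INTER_CUBIC))
d=load('w3.png'); print(onz(d,350/2.2+80,342/2.2+150,.088))
E
```

```text
[0.53723194 0.07004399 0.06926804] 3.15 [ 0.54959928 -0.49476633 -0.10849202]
[0.5224706  0.06994772 0.088     ]
```

View pics/w4c.png

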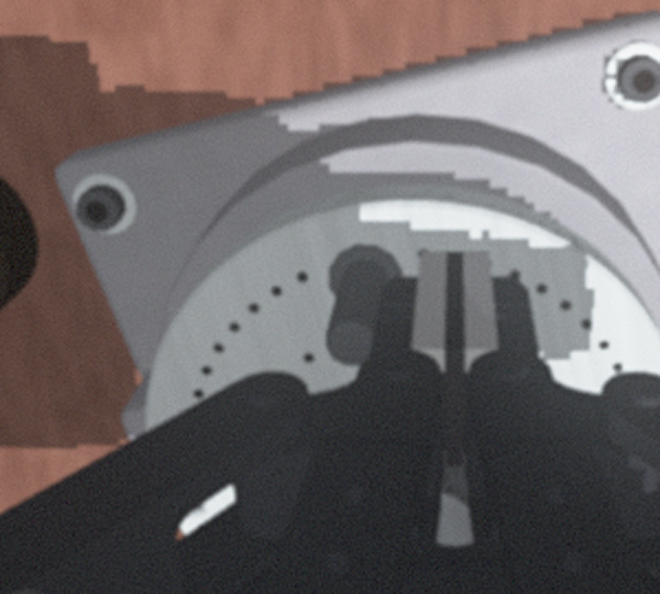

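View pics/s4c.png

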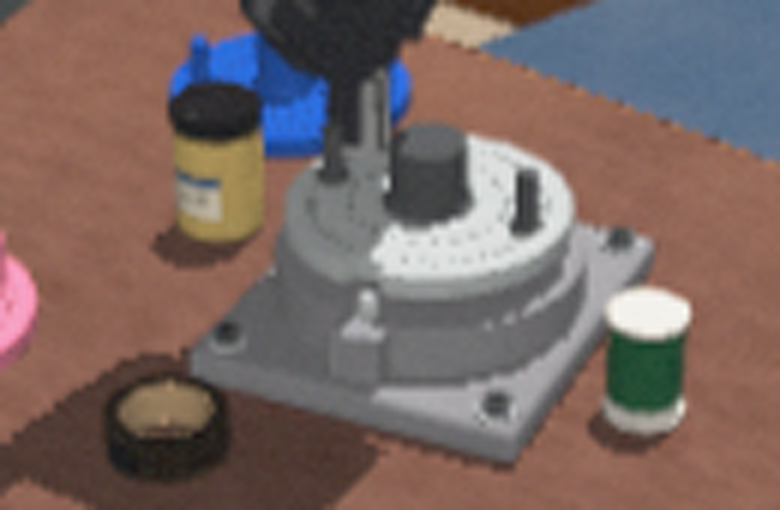

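Call:
apply_moves --motion '[{"tx": 0, "ty": 0.7, "tz": 0, "turn": 0, "fingers": 1}, {"tx": 0, "ty": 1.5, "tz": 0, "turn": 0, "fingers": 1}, {"tx": -4, "ty": 1.5, "tz": 0, "turn": 0, "fingers": 1}, {"tx": -8, "ty": 1.5, "tz": 0, "turn": 0, "fingers": 1}, {"tx": -12, "ty": 1, "tz": 3, "turn": 0, "fingers": 1}, {"tx": -16, "ty": 0, "tz": 6, "turn": 0, "fingers": 1}, {"tx": -16, "ty": -0.7, "tz": 7, "turn": 0, "fingers": 1}, {"tx": -16, "ty": -0.7, "tz": 7, "turn": 0, "fingers": 1}, {"tx": -16, "ty": -0.7, "tz": 7, "turn": 0, "fingers": 1}]'

```text
time_s: 4.1
ee_pos: [0.5295, 0.0003, 0.2279]
tcp_rot: [[0.001, 1.0, -0.001], [0.001, -0.001, -1.0], [-1.0, 0.001, -0.001]]
ft_force: [1.3, 0.8, -0.4]
grip_width: -0.001
```

```bash
python3 - <<'E'
from h import *
d=snap('wrist','w5.png'); s=state(); print(s['ee_pos'],s['time_s'],s['ft_force'])
print(proj(d,[.529,.0245,.062]))
c=d['frame'][50:270,170:400]
cv2.imwrite('pics/w5c.png',cv2.convertScaleAbs(cv2.resize(c,None,fx=2.7,fy=2.7,interpolation=cv2.INTER_CUBIC),alpha=1.2))
d=snap('scene','s5.png');c=d['frame'][185:270,220:350]; cv2.imwrite('pics/s5c.png',cv2.resize(c,None,fx=6,fy=6,interpolation=cv2.INTER_CUBIC))
E
```

```text
[0.52925363 0.00068426 0.22736257] 4.15 [-0.2307299   0.01894514 -1.06541344]
[285.61011917 162.16371413]
```

View pics/w5c.png

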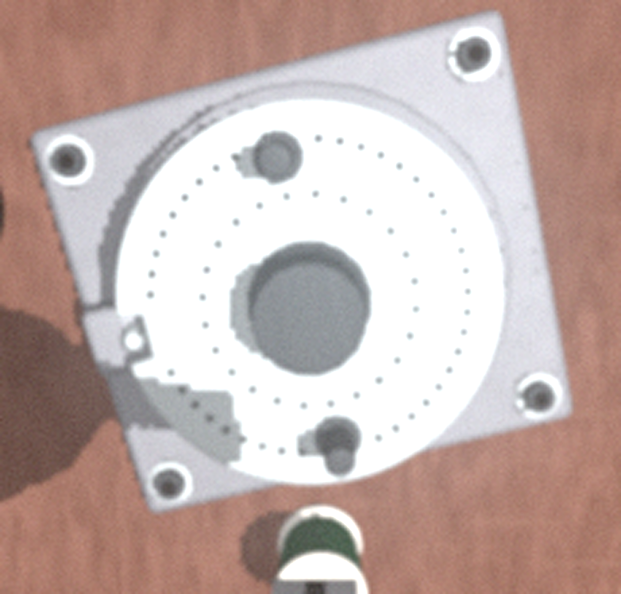

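View pics/s5c.png

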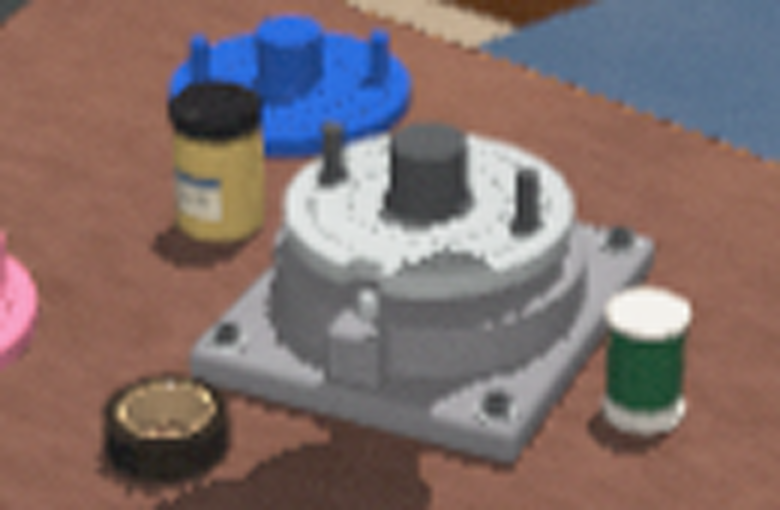

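```bash
python3 - <<'E'
from h import *
d=load('w5.png'); c=d['frame'][155:200,190:250]
cv2.imwrite('pics/w5n.png',cv2.resize(c,None,fx=12,fy=12,interpolation=cv2.INTER_CUBIC))
f=lambda x,y:(x/2.7+170,y/2.7+50)
P={}
for n,p,z in [('bt',(310,316),.092),('t1',(275,158),.088),('t2',(340,461),.088),('b1',(277,157),.062),('b2',(337,438),.062),('pin',(134,341),.050),
 ('c1',(30,137),.016),('c2',(499,13),.016),('c3',(571,410),.016),('c4',(154,512),.016),
 ('h1',(68,160),.016),('h2',(474,54),.016),('h3',(540,397),.016),('h4',(169,484),.016)]:
    P[n]=onz(d,*f(*p),z); print(n,np.round(P[n],4))
for q in 'ch':
    e=P[q+'2']-P[q+'1']+P[q+'3']-P[q+'4']; g=P[q+'1']-P[q+'4']+P[q+'2']-P[q+'3']
    print(q,sum(P[q+i] for i in '1234')/4,np.degrees(np.arctan2(e[1],e[0])),np.degrees(np.arctan2(-g[0],g[1])))
for q in 'tb':
    v=P[q+'1']-P[q+'2']; print(np.linalg.norm(v),np.degrees(np.arctan2(-v[0],v[1])),(P[q+'1']+P[q+'2'])/2)
E
```

```text
bt [0.5284 0.026  0.092 ]
t1 [0.5186 0.07   0.088 ]
t2 [ 0.5375 -0.0197  0.088 ]
b1 [0.5183 0.0694 0.062 ]
b2 [ 0.5372 -0.0207  0.062 ]
pin [0.4693 0.0096 0.05  ]
c1 [0.4302 0.0752 0.016 ]
c2 [0.5923 0.1156 0.016 ]
c3 [ 0.6272 -0.0245  0.016 ]
c4 [ 0.467  -0.0661  0.016 ]
h1 [0.443  0.0673 0.016 ]
h2 [0.5843 0.1023 0.016 ]
h3 [ 0.615  -0.0194  0.016 ]
h4 [ 0.4734 -0.0543  0.016 ]
c [0.52916404 0.02506152 0.016     ] 14.258459122084034 14.30646898353468
h [0.52895334 0.02397831 0.016     ] 13.899678926940307 14.082249551730795
0.09169614296066297 11.883445362534701 [0.52808835 0.02513314 0.088     ]
0.0921420916731673 11.861442084229251 [0.52776269 0.02435819 0.062     ]
```

View pics/w5n.png

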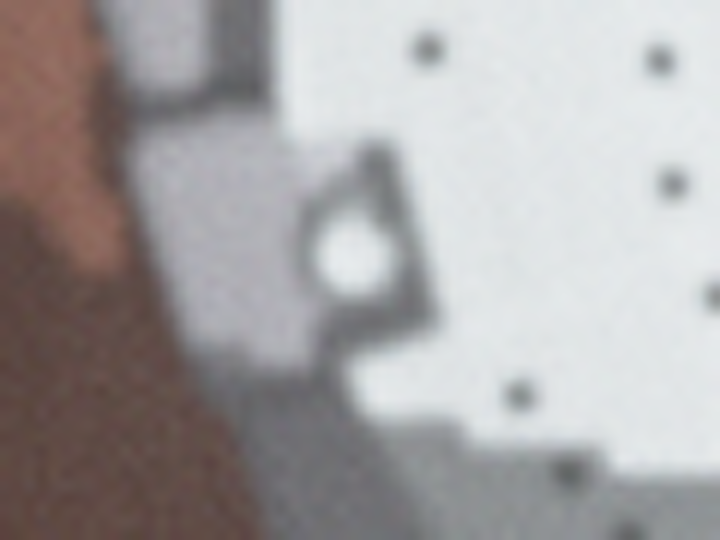

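```bash
python3 - <<'E'
from h import *
d=load('w5.png')
f=lambda x,y:((x+.5)/12-.5+190,(y+.5)/12-.5+155)
a=onz(d,*f(375,150),.062);b=onz(d,*f(435,320),.062);p=onz(d,*f(355,255),.050);m=(a+b)/2
print(a,b,p,np.linalg.norm(a-b)); e=a-b; print('edge yaw',np.degrees(np.arctan2(-e[0],e[1])))
for c in ([.5285,.0248],[.529,.0242]):
  for q in (m,p): print(np.degrees(np.arctan2(c[1]-q[1],c[0]-q[0])))
E
```

```text
[0.47297305 0.02033853 0.062     ] [0.47668644 0.0077959  0.062     ] [0.46884999 0.01004835 0.05      ] 0.013080773009769791
edge yaw 16.491964720915366
11.308634792578799
13.89073549009629
10.59499169453064
13.239352043711879
```

Call:
apply_moves --motion '[{"tx": 0, "ty": 1.5, "tz": -3.5, "turn": 0, "fingers": 1}, {"tx": 4, "ty": 2.6, "tz": -6.93, "turn": 0, "fingers": 1}, {"tx": 8, "ty": 2.6, "tz": -6.93, "turn": 0, "fingers": 1}, {"tx": 12, "ty": 2.6, "tz": -6.93, "turn": 0, "fingers": 1}, {"tx": 15, "ty": 2.6, "tz": -6.93, "turn": 0, "fingers": 1}, {"tx": 15.8, "ty": 2.6, "tz": -6.93, "turn": 0, "fingers": 1}, {"tx": 15.8, "ty": 2.2, "tz": -6.93, "turn": 0, "fingers": 1}, {"tx": 15.8, "ty": 1.7, "tz": -6.93, "turn": 0, "fingers": 1}, {"tx": 15.8, "ty": 1.2, "tz": -6.93, "turn": 0, "fingers": 1}, {"tx": 15.8, "ty": 1.0, "tz": -6.93, "turn": 0, "fingers": 1}, {"tx": 15.8, "ty": 1.0, "tz": -6.93, "turn": 0, "fingers": 1}]'

```text
time_s: 5.3
ee_pos: [0.5396, 0.0703, 0.0706]
tcp_rot: [[0.002, 1.0, 0.0], [0.001, 0.0, -1.0], [-1.0, 0.002, -0.001]]
ft_force: [0.3, 0.2, 0.0]
grip_width: 0.002
```

Target TCP x 0.5353, then back off, rise and look.

Call:
apply_moves --motion '[{"tx": 0, "ty": -0.15, "tz": 0, "turn": 0, "fingers": 1}, {"tx": 0, "ty": -0.3, "tz": 0, "turn": 0, "fingers": 1}, {"tx": 0, "ty": -0.43, "tz": 0, "turn": 0, "fingers": 1}, {"tx": 0, "ty": -0.43, "tz": 0, "turn": 0, "fingers": 1}, {"tx": 0, "ty": -0.43, "tz": 0, "turn": 0, "fingers": 1}]'

```text
time_s: 5.8
ee_pos: [0.5356, 0.0703, 0.0709]
tcp_rot: [[0.003, 1.0, 0.0], [0.001, 0.0, -1.0], [-1.0, 0.003, -0.001]]
ft_force: [1.1, -0.2, 1.1]
grip_width: 0.003
```

Call:
apply_moves --motion '[{"tx": 0, "ty": 0.7, "tz": 0, "turn": 0, "fingers": 1}, {"tx": 0, "ty": 1.5, "tz": 0, "turn": 0, "fingers": 1}, {"tx": -4, "ty": 1.5, "tz": 0, "turn": 0, "fingers": 1}, {"tx": -8, "ty": 1.5, "tz": 0, "turn": 0, "fingers": 1}, {"tx": -12, "ty": 1, "tz": 3, "turn": 0, "fingers": 1}, {"tx": -16, "ty": 0, "tz": 6, "turn": 0, "fingers": 1}, {"tx": -16, "ty": -0.7, "tz": 7, "turn": 0, "fingers": 1}, {"tx": -16, "ty": -0.7, "tz": 7, "turn": 0, "fingers": 1}, {"tx": -16, "ty": -0.7, "tz": 7, "turn": 0, "fingers": 1}]'

```text
time_s: 6.7
ee_pos: [0.5279, 0.0004, 0.2293]
tcp_rot: [[0.001, 1.0, -0.0], [0.002, -0.0, -1.0], [-1.0, 0.001, -0.002]]
ft_force: [-0.6, 1.1, -0.6]
grip_width: -0.003
```

```bash
python3 - <<'E'
from h import *
d=snap('wrist','w6.png'); s=state(); print(s['ee_pos'],s['time_s'],s['ft_force'])
c=d['frame'][50:270,170:400]
cv2.imwrite('pics/w6c.png',cv2.convertScaleAbs(cv2.resize(c,None,fx=2.7,fy=2.7,interpolation=cv2.INTER_CUBIC),alpha=1.2))
c=d['frame'][155:200,190:250]
cv2.imwrite('pics/w6n.png',cv2.resize(c,None,fx=12,fy=12,interpolation=cv2.INTER_CUBIC))
E
```

```text
[0.52768946 0.000806   0.2288222 ] 6.75 [ 0.31723133  0.00597395 -0.30325272]
```

View pics/w6c.png

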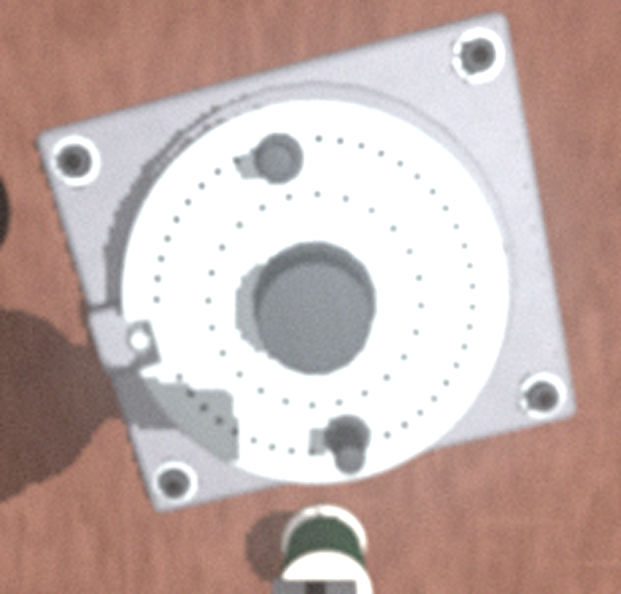

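View pics/w6n.png

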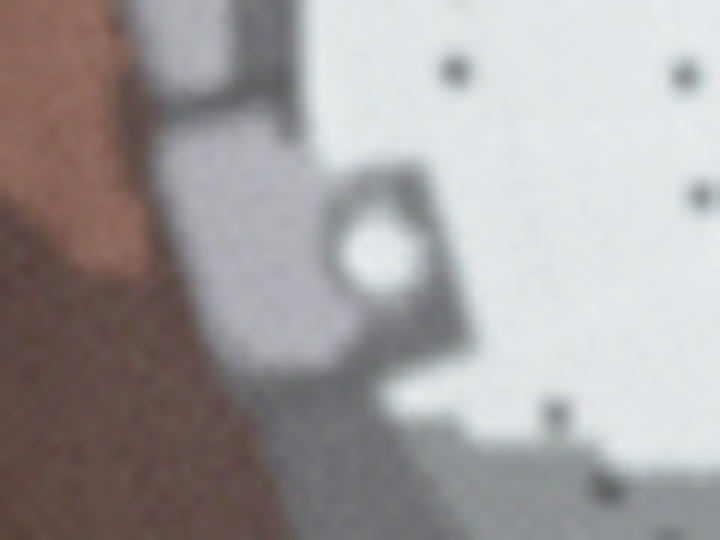

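```bash
python3 - <<'E'
from h import *
d=load('w6.png')
f=lambda x,y:((x+.5)/12-.5+190,(y+.5)/12-.5+155)
a=onz(d,*f(420,170),.062);b=onz(d,*f(470,345),.062);p=onz(d,*f(380,257),.050);m=(a+b)/2
for c in ([.5285,.0248],[.529,.0242]):
  for q in (m,p): print(np.degrees(np.arctan2(c[1]-q[1],c[0]-q[0])))
f=lambda x,y:((x+.5)/2.7-.5+170,(y+.5)/2.7-.5+50)
P={}
for n,p,z in [('bt',(315,316),.092),('t1',(277,158),.088),('t2',(350,460),.088),('b1',(278,158),.062),('b2',(346,438),.062),
 ('h1',(73,160),.016),('h2',(479,55),.016),('h3',(543,397),.016),('h4',(174,484),.016)]:
    P[n]=onz(d,*f(*p),z)
print(P['bt'])
q='h'
e=P[q+'2']-P[q+'1']+P[q+'3']-P[q+'4']; g=P[q+'1']-P[q+'4']+P[q+'2']-P[q+'3']
print(q,sum(P[q+i] for i in '1234')/4,np.degrees(np.arctan2(e[1],e[0])),np.degrees(np.arctan2(-g[0],g[1])))
for q in 'tb':
    v=P[q+'1']-P[q+'2']; print(np.linalg.norm(v),np.degrees(np.arctan2(-v[0],v[1])),(P[q+'1']+P[q+'2'])/2)
E
```

```text
13.322036710481783
14.09619245650402
12.588433450510662
13.445161936679998
[0.52790806 0.02617691 0.092     ]
h [0.52855335 0.02427273 0.016     ] 13.906396134414571 14.025257167195013
0.09232521406822496 13.469297705628609 [0.52796085 0.02550175 0.088     ]
0.09280523519137573 13.547000002065978 [0.52743172 0.02447556 0.062     ]
```

Call:
apply_moves --motion '[{"tx": 0, "ty": 0.05, "tz": -2.42, "turn": 0, "fingers": 1}, {"tx": 4, "ty": 0.05, "tz": -2.42, "turn": 0, "fingers": 1}, {"tx": 8, "ty": 0.05, "tz": -2.42, "turn": 0, "fingers": 1}, {"tx": 11, "ty": 0.05, "tz": -2.42, "turn": 0, "fingers": 1}, {"tx": 12.5, "ty": 0.05, "tz": -2.42, "turn": 0, "fingers": 1}, {"tx": 13.0, "ty": 0.05, "tz": -2.42, "turn": 0, "fingers": 1}, {"tx": 13.0, "ty": 0.05, "tz": -2.42, "turn": 0, "fingers": 1}, {"tx": 13.0, "ty": 0.05, "tz": -2.42, "turn": 0, "fingers": 1}]'

```text
time_s: 7.55
ee_pos: [0.5294, 0.0253, 0.1005]
tcp_rot: [[0.002, 1.0, 0.0], [0.002, 0.0, -1.0], [-1.0, 0.002, -0.002]]
ft_force: [0.7, -1.2, -0.2]
grip_width: -0.001
```

Call:
apply_moves --motion '[{"tx": 0.2, "ty": -0.1, "tz": 0, "turn": 0, "fingers": 1}, {"tx": 0.4, "ty": -0.1, "tz": 0, "turn": 0, "fingers": 1}, {"tx": 0.6, "ty": -0.1, "tz": 0, "turn": 0, "fingers": 1}, {"tx": 0.8, "ty": -0.1, "tz": 0, "turn": 0, "fingers": 1}, {"tx": 0.9, "ty": -0.1, "tz": 0, "turn": 0, "fingers": 1}, {"tx": 1.0, "ty": -0.1, "tz": 0, "turn": 0, "fingers": 1}, {"tx": 1.1, "ty": -0.1, "tz": 0, "turn": 0, "fingers": 1}, {"tx": 1.2, "ty": -0.1, "tz": 0, "turn": 0, "fingers": 1}]'

```text
time_s: 8.35
ee_pos: [0.5285, 0.0253, 0.0886]
tcp_rot: [[0.002, 1.0, 0.001], [0.002, 0.001, -1.0], [-1.0, 0.002, -0.002]]
ft_force: [-2.2, 0.2, 4.8]
grip_width: -0.0
```

Call:
apply_moves --motion '[{"tx": 0.1, "ty": 0, "tz": 0, "turn": 0, "fingers": 1}, {"tx": 0.2, "ty": 0, "tz": 0, "turn": 0, "fingers": 1}, {"tx": 0.3, "ty": 0, "tz": 0, "turn": 0, "fingers": 1}, {"tx": 0.4, "ty": 0, "tz": 0, "turn": 0, "fingers": 1}, {"tx": 0.5, "ty": 0, "tz": 0, "turn": 0, "fingers": 1}, {"tx": 0.6, "ty": 0, "tz": 0, "turn": 0, "fingers": 1}, {"tx": 0.7, "ty": 0, "tz": 0, "turn": 0, "fingers": 1}]'

```text
time_s: 9.05
ee_pos: [0.5285, 0.0253, 0.0816]
tcp_rot: [[0.002, 1.0, 0.0], [0.002, 0.0, -1.0], [-1.0, 0.002, -0.002]]
ft_force: [-2.0, -0.2, 5.6]
grip_width: -0.001
```

Call:
apply_moves --motion '[{"tx": 0.05, "ty": 0, "tz": 0, "turn": 0, "fingers": 1}, {"tx": 0.1, "ty": 0, "tz": 0, "turn": 0, "fingers": 1}, {"tx": 0.15, "ty": 0, "tz": 0, "turn": 0, "fingers": 1}, {"tx": 0.15, "ty": 0, "tz": 0, "turn": 0, "fingers": 1}]'

```text
time_s: 9.45
ee_pos: [0.5285, 0.0253, 0.0801]
tcp_rot: [[0.002, 1.0, 0.001], [0.002, 0.001, -1.0], [-1.0, 0.002, -0.002]]
ft_force: [-2.4, -0.1, 5.6]
grip_width: 0.001
```

Call:
apply_moves --motion '[{"tx": 0.03, "ty": 0, "tz": 0, "turn": 0, "fingers": 1}, {"tx": 0.05, "ty": 0, "tz": 0, "turn": 0, "fingers": 1}]'

```text
time_s: 9.65
ee_pos: [0.5285, 0.0253, 0.08]
tcp_rot: [[0.002, 1.0, 0.001], [0.002, 0.0, -1.0], [-1.0, 0.002, -0.002]]
ft_force: [-4.5, -0.4, 11.2]
grip_width: -0.002
```

Bottomed: the force rises while the height stays at 0.080. Withdrawing straight up and looking.

Call:
apply_moves --motion '[{"tx": -1, "ty": 0, "tz": 0, "turn": 0, "fingers": 1}, {"tx": -4, "ty": 0, "tz": 0, "turn": 0, "fingers": 1}, {"tx": -8, "ty": 0, "tz": 0, "turn": 0, "fingers": 1}, {"tx": -12, "ty": 0, "tz": 1, "turn": 0, "fingers": 1}, {"tx": -15, "ty": 0, "tz": 2.4, "turn": 0, "fingers": 1}, {"tx": -15, "ty": 0, "tz": 2.4, "turn": 0, "fingers": 1}, {"tx": -15, "ty": 0, "tz": 2.4, "turn": 0, "fingers": 1}]'

```text
time_s: 10.35
ee_pos: [0.5288, 0.0008, 0.2309]
tcp_rot: [[0.004, 1.0, -0.0], [0.002, -0.0, -1.0], [-1.0, 0.004, -0.002]]
ft_force: [0.5, 1.1, -1.1]
grip_width: 0.004
```

```bash
python3 - <<'E'
from h import *
d=snap('wrist','w7.png'); s=state(); print(s['ee_pos'],s['time_s'],s['ft_force'])
c=d['frame'][50:270,170:400]
cv2.imwrite('pics/w7c.png',cv2.convertScaleAbs(cv2.resize(c,None,fx=2.7,fy=2.7,interpolation=cv2.INTER_CUBIC),alpha=1.2))
d=snap('scene','s7.png');c=d['frame'][185:270,220:350]; cv2.imwrite('pics/s7c.png',cv2.resize(c,None,fx=6,fy=6,interpolation=cv2.INTER_CUBIC))
d=snap('side','sd7.png');c=d['frame'][190:270,230:350]; cv2.imwrite('pics/sd7c.png',cv2.resize(c,None,fx=6,fy=6,interpolation=cv2.INTER_CUBIC))
E
```

```text
[0.52795282 0.00116253 0.22938481] 10.4 [-0.88321149  0.73821219 -0.36788189]
```

View pics/w7c.png

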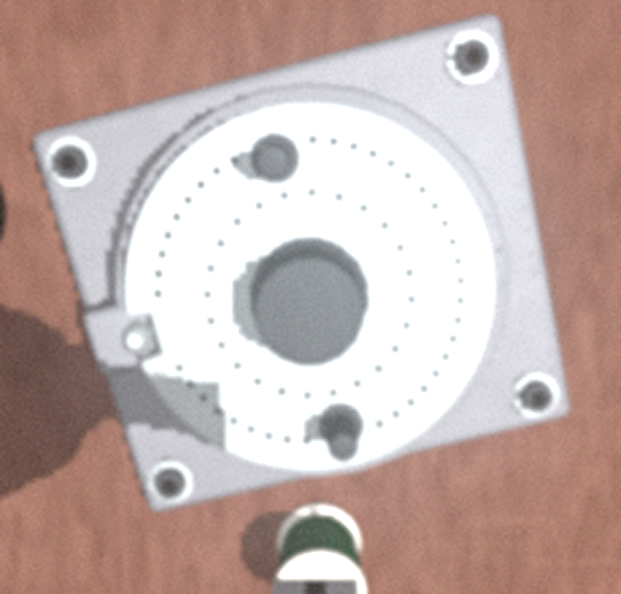

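View pics/s7c.png

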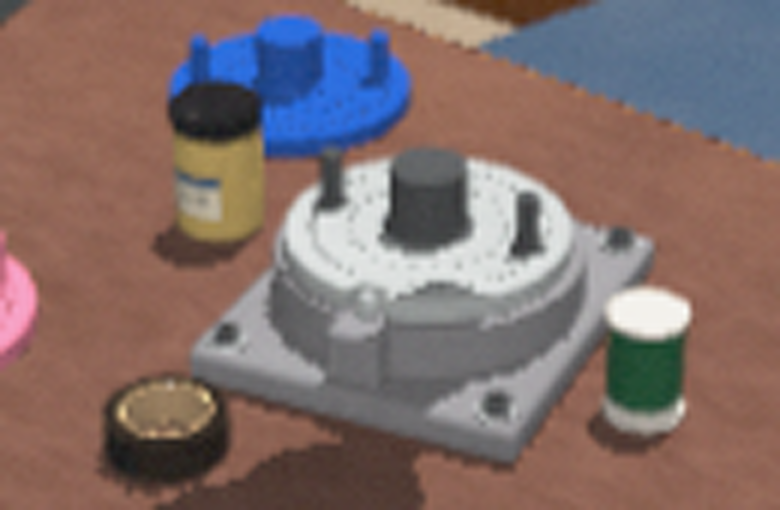

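View pics/sd7c.png

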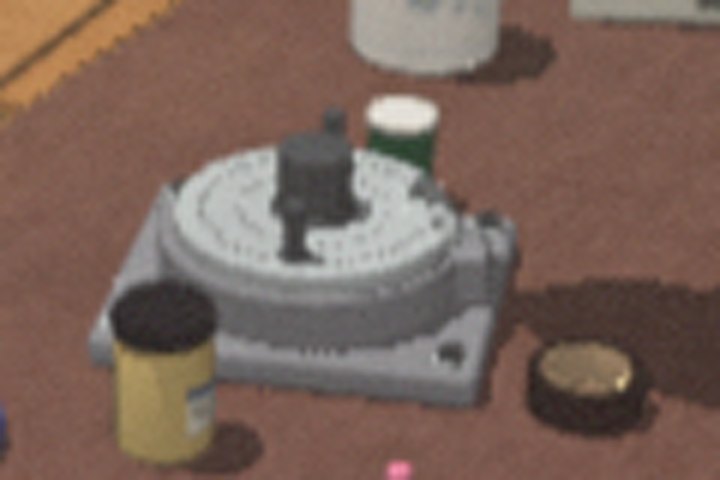

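The plate sits flush on the seat and has not sprung back up. The pin's tip shows in the notch at about (136,339) in the wrist crop. The tape, jar and spool have not moved.

```bash
python3 -c "
from cell import *
print(job_done())"
```

```text
the job is handed in; nothing more can be done
None
```

The index plate is home and flat on the fixture with the notch over the pin. I handed the job in at about 10.4 s with the arm clear.

- **Turning:** I pushed peg_a towards the robot with the shut fingertips, in two goes. The first left the plate about 2° short. After the second, the images put it within about 0.3–0.9° of the pin, inside the 3° limit.
- **Pressing:** I pressed straight down on the boss. It sank from about 92 mm to 80 mm above the bench at about 5–6 N. It then stopped at 80 mm while the force rose to 11 N, so it had bottomed. I saw no more than 11 N at the end of any move, against the 35 N limit.
- **Last pictures:** The scene, side and wrist views show the plate flush on the seat and the pin in the notch. The jar, tape roll and spool stand where they were. I did not measure the mug or pliers again, but the arm never went near them.
- **Disagreements:** Two measurements differed slightly. The plate centre varied by 1–2 mm between views. The notch edge and the peg line differed by about 0.5–1° in angle. Neither affected the fit.

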